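# Set the inspection filter and fire the shutter

## Task

Look at the colour of the carrier that lies on the steel inspection stage, and turn the filter wheel by its bar grip, the shorter way round, until the filter of that same colour stands squarely at the white pointer (never let the blank black position, opposite the clear one, go past the pointer); then let go of the wheel. After that, not before, press the red shutter pedal down to its stop, hold it there for half a second and let it come back up. Leave the wheel set, and do not disturb the carriers, the lens barrel or the screwdriver.

Things in the scene. Friction and masses are not known exactly. Their poses are not given: they have to be found in the camera images.
- wheel (a joint): wheel angle, rad, positive anticlockwise seen facing the wheel. Endless, no stops or clicks; friction (0.12 N m) holds it. Reading does not wrap; 2 pi apart is the same setting. At the pointer (modulo 2 pi): blue 0, yellow 1.047, blank black 2.094, red 3.142, green 4.189, clear 5.236. Starts at 4.74 to 5.74
- wheel_grip (a point): on the wheel's axis, in its black bar grip (80 mm long, 20 wide, standing 50 above the disc), 30 mm above the disc's face. Grey disc 160 mm across with six 33 mm filter places on a 58 mm radius; it leans, facing up and towards the robot. z: the axis, out of the face, 28 degrees from vertical; x: along the bar towards the blue filter, turning with the wheel; y: across the bar
- pointer (a point): tip of the fixed white pointer at the wheel's uphill edge, 83 mm from the axis; the filter next to it is the one in use. Axes of the dark grey housing (x horizontal, from its low front to its high back; z up). Housing face 180 x 180 mm, about 205 mm high at the back, fixed
- pedal (a joint): angle of the shutter pedal in rad: 0 at rest (up), 0.24 at its stop (down). A spring returns it; pressing at the pad point takes about 3 N to start and about 8 N at the stop
- pedal_pad (a point): on the top of the red pedal, middle of its black tread, 95 mm from the hinge, 30 mm from the free end. Plate 125 x 64 mm, hinged at the far end 37 mm above the table, free end raised towards the robot; slopes 0.30 rad at rest, 0.06 at the stop. Point about 72 mm above the table at rest, 49 at the stop. At rest z is up, x level from free end to hinge; they turn with it
- stage_top (a point): centre of the top of the inspection stage: a steel plate 120 x 120 mm on a black column, 60 mm above the table, fixed. The single carrier lying on it shows the colour wanted. z up
- rack: long black finned rack, 280 x 110 mm and 60 mm high, fixed, with the three other carriers waiting on it. Origin at the centre of its underside; x along the length
- carrier_red: red carrier: a flat plate 80 x 70 mm and 14 mm thick, painted red all over, with a dark chip (36 mm square, 3 mm high) on top; 0.2 kg, loose. Origin at the centre of its underside; x along the 80 mm side, z up. It lies either on the stage or on the rack. Leave it where it is
- carrier_green: green carrier: a flat plate 80 x 70 mm and 14 mm thick, painted green all over, with a dark chip (36 mm square, 3 mm high) on top; 0.2 kg, loose. Origin at the centre of its underside; x along the 80 mm side, z up. It lies either on the stage or on the rack. Leave it where it is
- carrier_blue: blue carrier: a flat plate 80 x 70 mm and 14 mm thick, painted blue all over, with a dark chip (36 mm square, 3 mm high) on top; 0.2 kg, loose. Origin at the centre of its underside; x along the 80 mm side, z up. It lies either on the stage or on the rack. Leave it where it is
- carrier_yellow: yellow carrier: a flat plate 80 x 70 mm and 14 mm thick, painted yellow all over, with a dark chip (36 mm square, 3 mm high) on top; 0.2 kg, loose. Origin at the centre of its underside; x along the 80 mm side, z up. It lies either on the stage or on the rack. Leave it where it is
- lens_barrel: dark steel lens barrel standing upright between wheel and pedal, 54 mm across, 75 mm high, loose, 0.25 kg; origin at the centre of its underside. Leave it alone
- driver: screwdriver lying on the table in the middle, nearest the robot, 180 mm long, loose. Origin in it at table height; x along it. Leave it alone
Mind the look-alikes: they are no part of the job. Of the things like the carrier_green, leave any that is pink; of the rest the smaller one is meant.

How it is judged:
By the outcome, as a careful person would: the job done as asked, in the order asked, and still so for the second after the job is handed in, with the robot touching nothing.
It also fails if it takes over 61 s, if anything falls off the work surface, if the arm or the gripper's body presses on something with over 40 N, if the wrist force passes 120 N, or if a joint passes its speed limit or range.

## Robot

A 6-joint arm with a two-finger parallel gripper is mounted at the origin on the work surface. World frame = base frame: x ahead of the robot, y to its left, z up, the work surface at z = 0. Lengths are in m, angles in rad, forces in N, time in s.
With the tool pointing down it reaches from about 0.25 to 0.725 m from the base axis. Payload 4 kg.
Tool frame: the origin (TCP) lies where the fingers leave the gripper's body, on its centre line; the fingertips stand 73 mm ahead of it and the grasp point (between the pads) lies 54 mm ahead of it (bot.tips_ahead is the z of the fingertips in the tool frame, in m); z points along the fingers, y is the direction in which the jaws open and shut (so a half turn about z gives the same grasp; the last joint's range is limited). The gripper opens to 85 mm and grips with 20 to 120 N. Pads are 22 mm wide; open, the fingers measure 114 mm over their backs; the gripper's body (76 mm by 85 mm) begins 54 mm behind the grasp point. The pads swing forward as they close: fully open they stand 13 mm farther back than shut.
Start: joints at [1.346, 0.241, 0.005, 1.335, 0, 1.571], TCP at [0.111, 0.487, 0.304] pointing down, gripper open.
Joint ranges: [-2.72, 2.72], [-1.05, 1.87], [-1.09, 1.28], [-1.99, 2.15], [-1.42, 1.44], [-3.14, 3.14]. Speed limits (rad/s): [2.79, 2.79, 3.14, 3.14, 3.14, 3.14].

## Interface

Orientations are given as a unit quaternion [x, y, z, w].
In Python, from workcell import readout, camera, get_calibration, order, bot gives the robot as it stands.
- The arm moves only by the tool send_rows, never from a script. Its argument "moves" is a list of rows, each a list of 3 entries, a list of its own where there are three numbers: the shift along the tool's x, y, z in mm, then the turn, a rotation vector about the tool's x, y, z in rad, then the finger opening in mm, from 0 to 85.4. In form: [[[dx, dy, dz], [ax, ay, az], grip], ...]. A call has 1 to 12 rows; each row is the pose to reach, as a shift and turn from the pose measured when the call began, along the tool's axes at that moment; what a row does not reach only later rows make up. A row lasts 1/12 s, in which the tool goes at most 41.7 mm and 7.16 degrees, less where a joint would pass 70% of its speed; a pose out of reach is approached as far as the arm can. A call with a gripper value outside its range is refused whole. The fingers move at their own pace and stop on an object; the grip force is fixed at half the most. Time passes only in rows, so rows that repeat a pose let the fingers close. It gives the time, the measured TCP pose, the force and the opening at its end, in the units of the state.
- readout.get_obs(): the state, without advancing time (a new reading comes with each control period).
- camera(name): name is "side" or "top" or "wrist"; returns the picture (420x560x3 uint8, red, green, blue); there is no depth.
- get_calibration(name): a dict with "fx", "fy", "cx", "cy" (pixels), "R" (3x3) and "t" (3): a world point X has camera coordinates R X + t. Camera axes: x right, y down, z forward; pixel columns grow to the right and rows downward; lengths in m; the calibration is good to about 2 mm. A picture is of the moment at which its call begins: read the wrist's pose just before it. get_calibration takes no time and is no camera call; for the wrist camera it gives the pose at the moment of the call.
- order.job_done(): hands the job in, once; it reports no verdict.
The state is a dict: "clock": time; "joint_pos": joint angles; "joint_vel": joint speeds; "tau": joint torques, N m; "eef_pos": TCP position; "tool_rot": TCP orientation; "ft_force": force on the tool from outside, world axes, zero at the start; "ft_torque": the same for the moment, N m; "grip_width": finger opening in m.
Only numpy, scipy, OpenCV 4.12 (cv2) and the standard library are available. Lean on these libraries where they do the work, as an engineer would, in place of code of your own. Each camera call takes 0.05 s, during which the arm holds its last target. There are 200 camera calls.

## Working session

There is one attempt and no reset: what is moved stays moved. The work goes in short steps, Python scripts to look and compute and a tool call to move; the robot and the scene stay as the last step left them, time stands still between calls to the robot, and variables do not carry over. Pictures are saved under pics/ and viewed, about 8 in all and at most 12, crops included, and the job is handed in when it is done.

Besides the shell and the picture viewer there is one more tool, called as name([rows], argument=value, ...), one row to a line, values as JSON. send_rows: Moves the arm, as the interface text tells. Its arguments: {"type":"object","properties":{"moves":{"type":"array","items":{"type":"array"}}},"required":["moves"]}

```bash
mkdir -p pics; ls; python3 - <<'E'
from workcell import readout, camera, get_calibration, order, bot
import cv2,numpy as np
for n in ("top","side"):
    im=camera(n); cv2.imwrite(f"pics/{n}0.png",cv2.resize(im[:,:,::-1],(784,588),interpolation=cv2.INTER_CUBIC))
    c=get_calibration(n); print(n,{k:np.round(v,3).tolist() for k,v in c.items()})
print(readout.get_obs())
E
```

```text
pics
top {'fx': 491.301, 'fy': 491.301, 'cx': 285.336, 'cy': 204.132, 'R': [[0.013, -1.0, -0.015], [-0.984, -0.01, -0.18], [0.18, 0.018, -0.984]], 't': [0.013, 0.597, 1.451]}
side {'fx': 433.431, 'fy': 433.431, 'cx': 276.745, 'cy': 209.973, 'R': [[-0.993, -0.116, -0.014], [-0.072, 0.703, -0.707], [0.092, -0.701, -0.707]], 't': [0.605, 0.144, 1.161]}
{'clock': 0.1, 'joint_pos': array([1.34602090e+00, 2.41352949e-01, 3.88637268e-03, 1.33519419e+00,
       2.14594497e-05, 1.57075121e+00]), 'joint_vel': array([ 0.00038829, -0.00264824,  0.0032071 ,  0.0001856 , -0.00049899,
       -0.00044365]), 'tau': array([-4.19856788e-04, -3.73138154e+01,  2.53009969e+01,  1.08571211e-02,
       -1.51632963e-05, -1.65089335e-05]), 'eef_pos': array([0.11134644, 0.48701886, 0.30310466]), 'tool_rot': array([ 1.12128810e-01,  9.93693243e-01, -9.25131933e-04, -1.15232455e-04]), 'ft_force': array([-0.99471977, -0.24573799, -0.50238007]), 'ft_torque': array([-0.01011782, -0.00909975,  0.02426668]), 'grip_width': 0.08508172652323905}
```

View pics/top0.png

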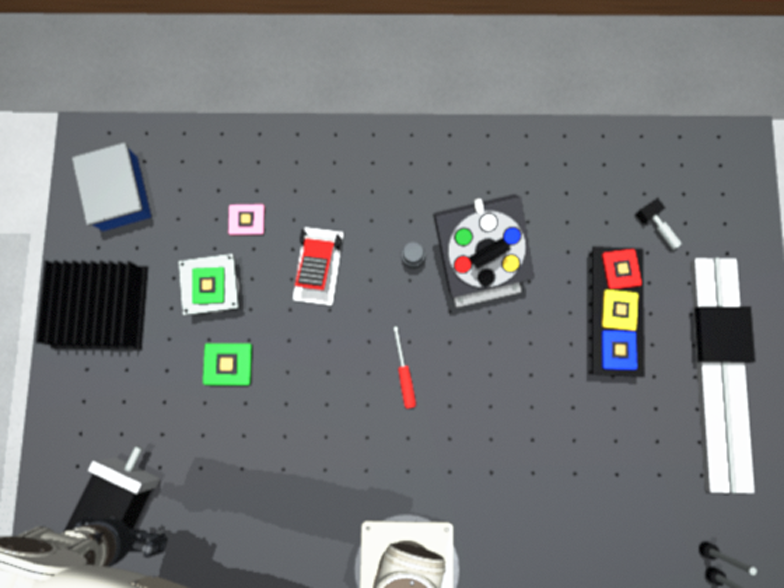

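View pics/side0.png

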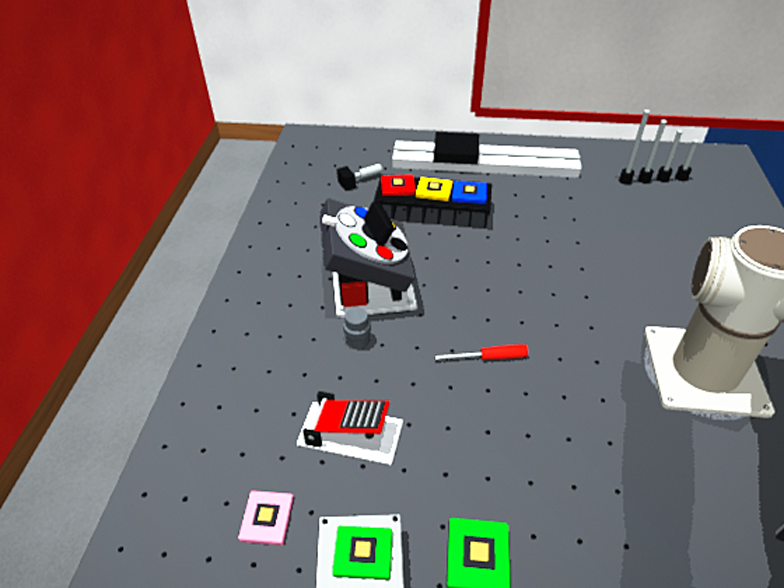

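The wanted colour is green. In the 784-px top view the candidates are:
- the small green carrier on the stage, (208,285), which I choose
- the larger green one on the table, (228,364), a look-alike
- the pink one, (246,219), a look-alike

The wheel is at (487,250) with clear near the pointer at (479,206). The pedal is at (315,265), the barrel at (413,255) and the driver at (403,370).

```bash
python3 - <<'E'
from workcell import camera
import cv2,numpy as np
t=camera("top")[:,:,::-1]; s=camera("side")[:,:,::-1]
def crop(im,x0,y0,w,h,k): return cv2.resize(im[y0:y0+h,x0:x0+w],None,fx=k,fy=k,interpolation=cv2.INTER_CUBIC)
# top wheel x 300..400,y 130..230 ; top pedal+stage 120..260? ; side
a=crop(t,300,135,100,75,4); b=crop(t,120,155,100,75,4)
c=crop(s,225,140,100,75,4); d=crop(s,200,270,100,75,4)
cv2.imwrite("pics/crops.png",np.vstack([np.hstack([a,b]),np.hstack([c,d])]))
E
```

```text
(no output)
```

View pics/crops.png

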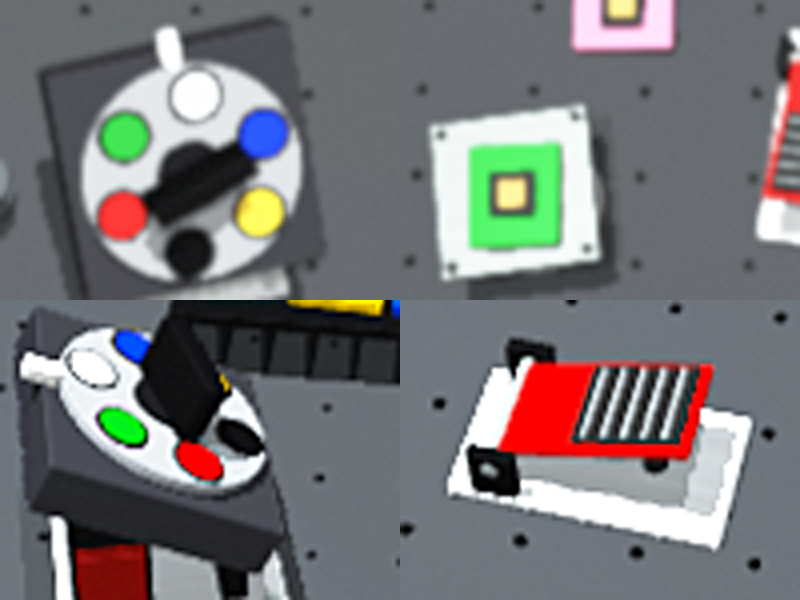

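```bash
cat > h.py <<'E'
import numpy as np
from workcell import get_calibration
cal={n:{k:np.array(v) for k,v in get_calibration(n).items()} for n in("top","side")}
def proj(n,X):
    c=cal[n]; p=np.atleast_2d(X)@c["R"].T+c["t"]
    return np.c_[c["fx"]*p[:,0]/p[:,2]+c["cx"],c["fy"]*p[:,1]/p[:,2]+c["cy"]]
def atz(n,uv,z):
    c=cal[n]; d=c["R"].T@np.array([(uv[0]-c["cx"])/c["fx"],(uv[1]-c["cy"])/c["fy"],1]); o=-c["R"].T@c["t"]
    return o+d*(z-o[2])/d[2]
T=np.radians(28)
def frame(psi):
    h=np.array([np.cos(psi),np.sin(psi),0]);z=np.array([0,0,1.])
    n=np.cos(T)*z-np.sin(T)*h; u=np.cos(T)*h+np.sin(T)*z
    return n,u,np.cross(n,u)
OFF=dict(blue=0,yellow=1.0472,black=2.0944,red=3.1416,green=4.1888,clear=5.236)
def filt(p,name):
    n,u,l=frame(p[3]); a=p[4]-OFF[name]
    return p[:3]+.058*(np.cos(a)*u+np.sin(a)*l)
def tip(p): return p[:3]+.083*frame(p[3])[1]
E
python3 - <<'E'
from h import *
from scipy.optimize import least_squares
t=dict(clear=(196,96),blue=(263,134),yellow=(260,212),black=(189,252),red=(123,216),green=(126,136))
s=dict(clear=(91,68),green=(123,126),red=(200,161),black=(240,137))
ob=[("top",k,np.array(v)/4+[300,135]) for k,v in t.items()]+[("side",k,np.array(v)/4+[225,140]) for k,v in s.items()]
f=lambda p: np.concatenate([proj(n,filt(p,k))[0]-uv for n,k,uv in ob])
r=least_squares(f,[.55,-.15,.16,0,5.2],loss="soft_l1"); p=r.x
print(np.round(p,4)); print(np.round(f(p).reshape(-1,2),2).tolist())
print("tip",(proj("top",tip(p))-[300,135])*4,(proj("side",tip(p))-[225,140])*4)
print("n,u,l",np.round(frame(p[3]),3).tolist(),"grip",p[:3]+.03*frame(p[3])[0])
print("pad side",atz("side",(260,296.25),.072),"top",atz("top",(222.9,191.4),.072))
for nm,uv in dict(h1=(303,240),h2=(334,242),f1=(298,285),f2=(324,290)).items(): print(nm,atz("top",np.array(uv)/1.4,.037 if nm[0]=='h' else .08).round(3))
for nm,uv,z in (("barrel",(413,247),.075),("barrelbase",(414,265),.0)): print(nm,atz("top",np.array(uv)/1.4,z).round(3))
print("stage",atz("top",(170+ -0+79,0),.06)[:0], atz("top",(120+112/4,155+195/4),.074))
E
```

```text
[ 0.6544 -0.1616  0.1531  0.262   5.007 ]
[[0.01, 0.01], [0.03, 0.1], [-0.19, 0.1], [0.22, 0.15], [0.01, -0.03], [-0.17, 0.34], [0.22, 0.24], [-0.15, -0.02], [-0.42, -0.22], [-0.29, -0.21]]
tip [[171.13628596  64.79559831]] [[58.77942097 69.76791597]]
n,u,l [[-0.453, -0.122, 0.883], [0.853, 0.229, 0.469], [-0.259, 0.966, -0.0]] grip [ 0.64083169 -0.16528939  0.17958601]
pad side [0.62158821 0.21838361 0.072     ] top [0.63069039 0.21093215 0.072     ]
h1 [0.702 0.239 0.037]
h2 [0.698 0.169 0.037]
f1 [0.591 0.239 0.08 ]
f2 [0.581 0.182 0.08 ]
barrel [ 0.679 -0.008  0.075]
barrelbase [ 0.655 -0.011  0.   ]
stage [] [0.58968421 0.43723504 0.074     ]
```

```bash
cat >> h.py <<'E'
from scipy.spatial.transform import Rotation as Ro
from workcell import readout
P=np.array([.6544,-.1616,.1531,.262,5.007])
def wheelpose(p,theta,h):
    "tool pose: grasp point h above disc on axis, jaws across bar at theta"
    n,u,l=frame(p[3]); y=np.cos(theta)*l-np.sin(theta)*u
    return p[:3]+n*(h+.054), Ro.from_matrix(np.c_[np.cross(y,-n),y,-n])
def rel(pos,rot):
    o=readout.get_obs(); R0=Ro.from_quat(o["tool_rot"])
    return np.round(R0.inv().apply(pos-o["eef_pos"])*1000,1).tolist(), np.round((R0.inv()*rot).as_rotvec(),4).tolist()
E
python3 - <<'E'
from h import *
from workcell import bot
print([a for a in dir(bot) if a[0]!='_'])
p,R=wheelpose(P,P[4],.15); print(p, rel(p,R))
E
```

```text
['Unreachable', 'tips_ahead']
[ 0.56189613 -0.18640623  0.33322131] ([-589.3, -556.2, -29.2], [-0.3882, -0.3184, 0.7735])
```

send_rows([
  [[-30, -28, -10], [-0.04, -0.03, 0.08], 85],
  [[-60, -56, -20], [-0.08, -0.06, 0.16], 85],
  [[-90, -84, -20], [-0.12, -0.1, 0.24], 85],
  [[-120, -112, -20], [-0.15, -0.12, 0.3], 85],
  [[-150, -140, -20], [-0.19, -0.15, 0.38], 85],
  [[-180, -168, -20], [-0.22, -0.18, 0.45], 85],
  [[-210, -196, -20], [-0.26, -0.21, 0.52], 85],
  [[-240, -224, -20], [-0.29, -0.24, 0.58], 85],
  [[-270, -252, -20], [-0.32, -0.27, 0.65], 85],
  [[-300, -280, -20], [-0.36, -0.3, 0.72], 85],
  [[-330, -308, -20], [-0.388, -0.318, 0.7735], 85],
  [[-360, -336, -20], [-0.388, -0.318, 0.7735], 85],
])

```text
clock: 1.2
eef_pos: [0.3867, 0.0775, 0.3237]
tool_rot: [0.471, 0.848, 0.169, 0.174]
ft_force: [0.6, 0.4, -0.8]
grip_width: 0.085
```

```bash
python3 - <<'E'
from h import *
p,R=wheelpose(P,P[4],.15); print(p, rel(p,R)); o=readout.get_obs();print(o["joint_pos"].round(2),o["eef_pos"],o["clock"])
E
```

```text
[ 0.56189613 -0.18640623  0.33322131] ([-314.5, 2.5, 39.1], [0.0021, 0.0006, -0.0009])
[ 0.17 -0.29 -0.56  0.81  0.04  1.2 ] [0.38670878 0.07751791 0.32372553] 1.2
```

send_rows([
  [[-40, 0, 5], [0, 0, 0], 85],
  [[-80, 0, 10], [0, 0, 0], 85],
  [[-120, 0, 15], [0, 0, 0], 85],
  [[-160, 1, 20], [0, 0, 0], 85],
  [[-200, 1, 25], [0, 0, 0], 85],
  [[-240, 2, 30], [0, 0, 0], 85],
  [[-280, 2, 35], [0, 0, 0], 85],
  [[-314.5, 2.5, 39], [0, 0, 0], 85],
  [[-314.5, 2.5, 39], [0, 0, 0], 85],
  [[-314.5, 2.5, 39], [0, 0, 0], 85],
])

```text
clock: 2.03
eef_pos: [0.5622, -0.1881, 0.3319]
tool_rot: [0.473, 0.847, 0.169, 0.173]
ft_force: [-0.8, 1.1, 0.4]
grip_width: 0.0853
```

```bash
python3 - <<'E'
from h import *
from workcell import camera
import cv2
c=get_calibration("wrist"); o=readout.get_obs(); im=camera("wrist")[:,:,::-1].copy()
cal["wrist"]={k:np.array(v) for k,v in c.items()}
print(rel(*wheelpose(P,P[4],.15)),o["joint_pos"].round(2),o["clock"])
for k in OFF: print(k,proj("wrist",filt(P,k)).round(1)*1.4)
print("tip",proj("wrist",tip(P))*1.4)
cv2.imwrite("pics/w1.png",cv2.resize(im,(784,588),interpolation=cv2.INTER_CUBIC))
E
```

```text
([-0.1, 1.0, -0.8], [0.0006, -0.0012, -0.0027]) [-0.44  0.18 -0.09  0.92  0.31  0.64] 2.0333
blue [[394.66 372.54]]
yellow [[313.18 329.7 ]]
black [[308.14 235.9 ]]
red [[393.96 184.38]]
green [[480.2 235.2]]
clear [[475.86 329.  ]]
tip [[523.71207795 321.28581526]]
```

View pics/w1.png

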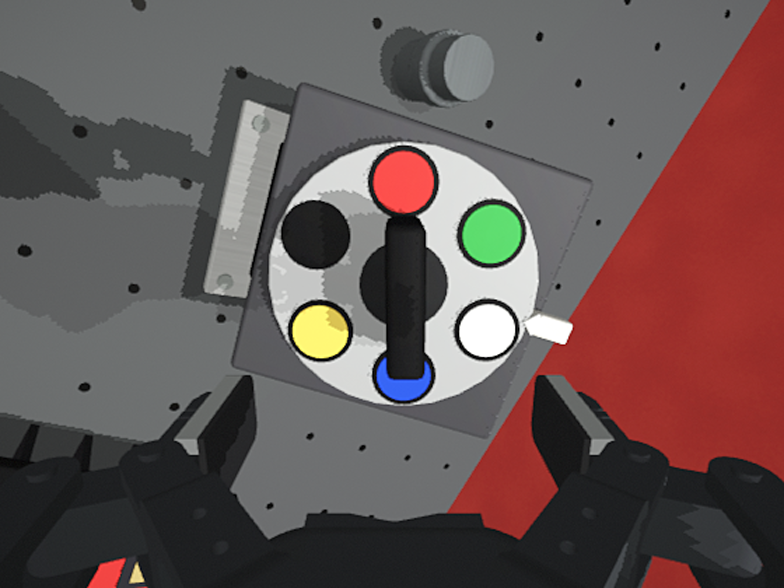

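```bash
python3 - <<'E'
from h import *
from scipy.optimize import least_squares
cal["wrist"]={k:np.array(v) for k,v in get_calibration("wrist").items()}
w=dict(clear=(487,330),yellow=(320,331),black=(316,235),red=(403,182),green=(491,233))
t=dict(clear=(196,96),blue=(263,134),yellow=(260,212),black=(189,252),red=(123,216),green=(126,136))
s=dict(clear=(91,68),green=(123,126),red=(200,161),black=(240,137))
W=[("wrist",k,np.array(v)/1.4) for k,v in w.items()]
ob=[("top",k,np.array(v)/4+[300,135]) for k,v in t.items()]+[("side",k,np.array(v)/4+[225,140]) for k,v in s.items()]
for nm,o in (("fixed",ob),("wrist",W),("all",W+ob)):
    f=lambda p: np.concatenate([proj(n,filt(p,k))[0]-uv for n,k,uv in o])
    r=least_squares(f,P); print(nm,r.x.round(4),"rms",(2*r.cost/len(o))**.5,"tip",proj("wrist",tip(r.x))*1.4)
    print(np.round(f(r.x)[:10],1), rel(*wheelpose(r.x,r.x[4],.15)))
E
```

```text
fixed [ 0.6544 -0.1616  0.1531  0.2623  5.0066] rms 0.27363501006369967 tip [[522.89515242 323.77560868]]
[ 0.   0.   0.   0.1 -0.2  0.1  0.2  0.1  0.  -0. ] ([-0.1, 1.0, -0.8], [0.0006, -0.001, -0.0027])
wrist [ 0.6543 -0.1568  0.1606  0.2031  5.0631] rms 0.27946180757820016 tip [[532.58168697 328.46652216]]
[-0.2 -0.2  0.2  0.3 -0.2 -0.1  0.2 -0.1 -0.   0.2] ([8.5, 8.4, -6.8], [0.0093, -0.0274, -0.0068])
all [ 0.654  -0.1571  0.1605  0.2021  5.0636] rms 1.0597914690694106 tip [[531.99642957 328.77757965]]
[-0.6 -0.  -0.2  0.4 -0.7 -0.  -0.2  0.  -0.4  0.4] ([8.4, 8.1, -6.8], [0.0095, -0.0279, -0.0064])
```

```bash
python3 - <<'E'
from h import *
from scipy.optimize import least_squares
g=lambda a,b:np.array([a,b])/4+[300,135]
a,b=atz("top",g(42,73),.2),atz("top",g(283,18),.2); d=a-b; print(a,b,np.linalg.norm(d),"psi",np.arctan2(-d[0],d[1]))
# wrist: housing side edges -> right (uphill) corners in 784px view
cal["wrist"]={k:np.array(v) for k,v in get_calibration("wrist").items()}
w=lambda a,b:np.array([a,b])/1.4
a,b=atz("wrist",w(593,182),.203),atz("wrist",w(488,438),.203); d=a-b; print(a,b,np.linalg.norm(d),"psi",np.arctan2(-d[0],d[1]))
E
```

```text
[ 0.71608459 -0.05111968  0.2       ] [ 0.75779945 -0.22093986  0.2       ] 0.17486858313737555 psi 0.24087224979449778
[ 0.70000557 -0.05635999  0.203     ] [ 0.741219   -0.21626383  0.203     ] 0.16512959700437715 psi 0.2522489384883757
```

```bash
python3 - <<'E'
from h import *
from scipy.optimize import least_squares
cal["wrist"]={k:np.array(v) for k,v in get_calibration("wrist").items()}
w=dict(clear=(487,330),yellow=(320,331),black=(316,235),red=(403,182),green=(491,233))
W=[("wrist",k,np.array(v)/1.4) for k,v in w.items()]
for psi in (.24,.255):
    f=lambda q: np.concatenate([proj(n,filt(np.r_[q[:3],psi,q[3]],k))[0]-uv for n,k,uv in W])
    r=least_squares(f,[.65,-.16,.16,5]); q=np.r_[r.x[:3],psi,r.x[3]]
    print(q.round(4),(2*r.cost/5)**.5,"tip",proj("wrist",tip(q))*1.4,rel(*wheelpose(q,q[4],.15)))
    print((f(r.x)*1.4).round(1))
o=readout.get_obs();R=Ro.from_quat(o["tool_rot"])
for d in (.054,.073,.15,.204): print(d,proj("wrist",o["eef_pos"]+R.apply([0,0,d]))*1.4)
print("cam in tool",R.inv().apply(-cal["wrist"]["R"].T@cal["wrist"]["t"]-o["eef_pos"]), (R.inv().as_matrix()@cal["wrist"]["R"].T).round(3))
E
```

```text
[ 0.6541 -0.1569  0.1607  0.24    5.0313] 0.3183881822562638 tip [[534.36667311 324.51284581]] ([5.1, 7.2, -7.0], [0.0037, -0.011, -0.0076])
[-0.3 -0.4  0.4  0.1 -0.6 -0.1  0.2 -0.1  0.2  0.4]
[ 0.6541 -0.1569  0.1608  0.255   5.0184] 0.3532301382004287 tip [[535.06899835 322.8948782 ]] ([3.8, 6.8, -7.1], [0.0016, -0.0043, -0.0079])
[-0.3 -0.4  0.5  0.  -0.6  0.   0.2 -0.1  0.3  0.5]
0.054 [[391.84886417 408.61815297]]
0.073 [[392.00050552 380.48289555]]
0.15 [[392.36931997 312.05373872]]
0.204 [[392.51275379 285.44129204]]
cam in tool [ 0.06874409  0.00043224 -0.07060789] [[-0.001 -0.962 -0.273]
 [ 1.    -0.001  0.   ]
 [-0.001 -0.273  0.962]]
```

```bash
sed -i 's/^P=.*/P=np.array([.6541,-.1569,.1607,.248,5.025])/' h.py; python3 - <<'E'
from h import *
print(rel(*wheelpose(P,P[4],.15)),rel(*wheelpose(P,P[4],.034)))
E
```

```text
([4.4, 6.9, -7.0], [0.0026, -0.0075, -0.0083]) ([3.5, 6.6, 109.0], [0.0026, -0.0075, -0.0083])
```

Approach, then close on the bar.

send_rows([
  [[4, 7, 0], [0.003, -0.0075, -0.008], 85],
  [[4, 7, 20], [0.003, -0.0075, -0.008], 85],
  [[4, 7, 40], [0.003, -0.0075, -0.008], 85],
  [[4, 7, 60], [0.003, -0.0075, -0.008], 85],
  [[3.5, 6.6, 80], [0.003, -0.0075, -0.008], 85],
  [[3.5, 6.6, 95], [0.003, -0.0075, -0.008], 85],
  [[3.5, 6.6, 105], [0.003, -0.0075, -0.008], 85],
  [[3.5, 6.6, 109], [0.003, -0.0075, -0.008], 85],
  [[3.5, 6.6, 109], [0.003, -0.0075, -0.008], 85],
  [[3.5, 6.6, 109], [0.003, -0.0075, -0.008], 85],
])

```text
clock: 2.92
eef_pos: [0.6141, -0.1665, 0.2394]
tool_rot: [0.469, 0.849, 0.165, 0.177]
ft_force: [-0.5, -1.0, 0.7]
grip_width: 0.085
```

```bash
python3 - <<'E'
from h import *
from workcell import camera
import cv2
im=camera("wrist")[:,:,::-1].copy(); o=readout.get_obs()
print(rel(*wheelpose(P,P[4],.034)),o["ft_force"],o["ft_torque"])
cv2.imwrite("pics/w2.png",im)
E
```

```text
([0.2, -0.9, 1.1], [0.0008, 0.0013, 0.0005]) [ 0.16963276 -0.00055746  0.09705953] [-0.0593829   0.40515171 -0.00416456]
```

View pics/w2.png

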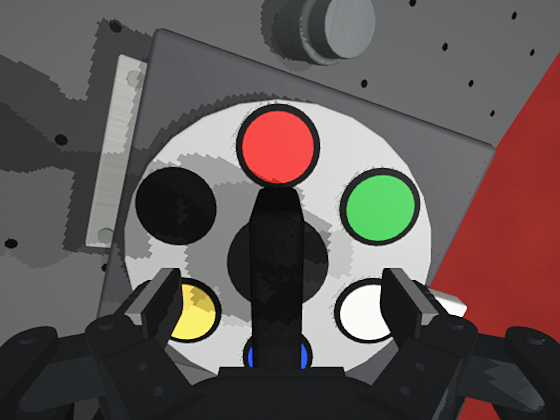

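The bar sits centred between the fingers, mid x about 277 against 281. Closing on it.

send_rows([
  [[0, 0, 1], [0, 0, 0], 50],
  [[0, 0, 1], [0, 0, 0], 40],
  [[0, 0, 1], [0, 0, 0], 30],
  [[0, 0, 1], [0, 0, 0], 24],
  [[0, 0, 1], [0, 0, 0], 18],
  [[0, 0, 1], [0, 0, 0], 14],
  [[0, 0, 1], [0, 0, 0], 14],
  [[0, 0, 1], [0, 0, 0], 14],
  [[0, 0, 1], [0, 0, 0], 14],
  [[0, 0, 1], [0, 0, 0], 14],
])

```text
clock: 3.8
eef_pos: [0.6134, -0.1678, 0.2385]
tool_rot: [0.471, 0.849, 0.164, 0.177]
ft_force: [-6.7, -3.1, 2.8]
grip_width: 0.0191
```

```bash
python3 - <<'E'
from h import *
o=readout.get_obs(); print(o["ft_force"],o["ft_torque"],o["joint_pos"].round(2),o["grip_width"])
p0,R0=wheelpose(P,P[4],.034)
for th in (4.189,): print(rel(p0,R0),rel(*wheelpose(P,th,.034)))
E
```

```text
[-6.65892873 -3.07091882  2.78302665] [-0.44341888  1.19240359 -0.16540432] [-0.36  0.32 -0.17  0.68  0.27  0.7 ] 0.019131531037653284
([0.3, 0.8, 0.4], [-0.0025, 0.0019, -0.0015]) ([0.3, 0.8, 0.4], [-0.0016, 0.0028, 0.8345])
```

send_rows([
  [[0, 0, 0], [0, 0, 0.04], 14],
  [[0, 0, 0], [0, 0, 0.1], 14],
  [[0, 0, 0], [0, 0, 0.17], 14],
  [[0, 0, 0], [0, 0, 0.24], 14],
  [[0, 0, 0], [0, 0, 0.31], 14],
  [[0, 0, 0], [0, 0, 0.37], 14],
  [[0, 0, 0], [0, 0, 0.4], 14],
  [[0, 0, 0], [0, 0, 0.4], 14],
])

```text
clock: 4.47
eef_pos: [0.6136, -0.1677, 0.2386]
tool_rot: [0.63, 0.738, 0.196, 0.141]
ft_force: [0.6, 0.4, 0.7]
grip_width: 0.0193
```

```bash
python3 - <<'E'
from h import *
o=readout.get_obs(); print(o["ft_force"],o["ft_torque"],o["joint_pos"].round(2),o["grip_width"])
print(rel(*wheelpose(P,4.189,.034)))
E
```

```text
[0.58815405 0.43892031 0.72636714] [ 0.09741322  0.37600197 -0.08669944] [-0.36  0.32 -0.17  0.68  0.27  1.11] 0.019303102051382897
([0.6, 0.4, 0.5], [-0.0004, 0.0027, 0.434])
```

Forces are tiny, so I continue.

send_rows([
  [[0, 0, 0], [0, 0, 0.04], 14],
  [[0, 0, 0], [0, 0, 0.1], 14],
  [[0, 0, 0], [0, 0, 0.17], 14],
  [[0, 0, 0], [0, 0, 0.24], 14],
  [[0, 0, 0], [0, 0, 0.31], 14],
  [[0, 0, 0], [0, 0, 0.37], 14],
  [[0, 0, 0], [0, 0, 0.41], 14],
  [[0, 0, 0], [0, 0, 0.43], 14],
  [[0, 0, 0], [0, 0, 0.434], 14],
  [[0, 0, 0], [0, 0, 0.434], 14],
  [[0, 0, 0], [0, 0, 0.434], 14],
])

```text
clock: 5.38
eef_pos: [0.6139, -0.1678, 0.2388]
tool_rot: [0.774, 0.586, 0.222, 0.095]
ft_force: [2.6, -0.2, -0.7]
grip_width: 0.0191
```

```bash
python3 - <<'E'
from h import *
from workcell import camera
import cv2
o=readout.get_obs(); print(o["ft_force"],o["ft_torque"],o["joint_pos"].round(2),o["grip_width"],o["clock"])
print(rel(*wheelpose(P,4.189,.034)))
im=camera("wrist")[:,:,::-1]; cv2.imwrite("pics/w3.png",cv2.resize(im,(784,588),interpolation=cv2.INTER_CUBIC))
E
```

```text
[ 2.55342954 -0.18543592 -0.65844178] [-0.07870385  0.16870399  0.08374121] [-0.36  0.32 -0.17  0.68  0.27  1.54] 0.019082242456896308 5.3833
([0.6, -0.2, 0.5], [0.0007, 0.0025, 0.001])
```

View pics/w3.png

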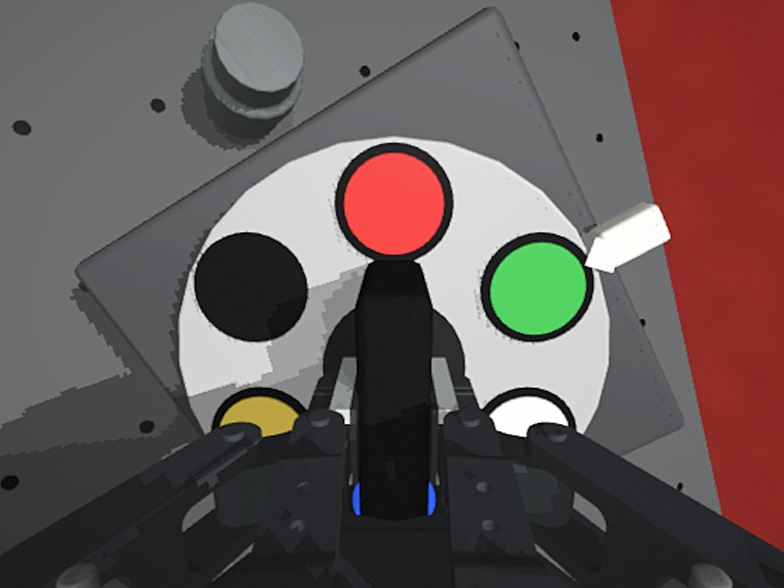

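```bash
cat >> h.py <<'E'
def meas(px,tippx,end=None,k=1.4,psi=None):
    "wheel centre+theta fit from one wrist picture, then pointer angle about the centre on planes at several heights"
    from scipy.optimize import least_squares
    cal["wrist"]={a:np.array(b) for a,b in get_calibration("wrist").items()}; c=cal["wrist"]
    for psi in (.235,.248,.26):
        f=lambda q: np.concatenate([proj("wrist",filt(np.r_[q[:3],psi,q[3]],n))[0]-np.array(v)/k for n,v in px.items()])
        r=least_squares(f,[*P[:3],4.19]); q=r.x; n,u,l=frame(psi)
        print("psi",psi,q.round(4),"rms",round((2*r.cost/len(px))**.5,2))
        for h in (0,.004,.008):
            out=[]
            for t in (tippx,end) if end else (tippx,):
                d=c["R"].T@np.array([(t[0]/k-c["cx"])/c["fx"],(t[1]/k-c["cy"])/c["fy"],1]); o=-c["R"].T@c["t"]
                X=o+d*((q[:3]+n*h-o)@n)/(d@n)-q[:3]; out+=[round(np.hypot(X@u,X@l)*1000,1),round(np.arctan2(X@l,X@u),4)]
            print("  h",h,"tip r,ang",out,"green minus pointer",round((q[3]-4.1888+np.pi)%(2*np.pi)-np.pi-out[1],4))
E
python3 -c "
from h import *
meas(dict(red=(394,203),green=(539,287),black=(251,287)),(587,267),(668,222))"
```

```text
psi 0.235 [ 0.6548 -0.1582  0.1615  4.2028] rms 0.36
  h 0 tip r,ang [np.float64(75.5), np.float64(-0.0111), np.float64(105.2), np.float64(0.0012)] green minus pointer 0.0251
  h 0.004 tip r,ang [np.float64(74.4), np.float64(0.0094), np.float64(103.4), np.float64(0.0159)] green minus pointer 0.0046
  h 0.008 tip r,ang [np.float64(73.4), np.float64(0.0304), np.float64(101.7), np.float64(0.031)] green minus pointer -0.0164
psi 0.248 [ 0.6549 -0.1582  0.1614  4.1909] rms 0.41
  h 0 tip r,ang [np.float64(75.5), np.float64(-0.0234), np.float64(105.3), np.float64(-0.0108)] green minus pointer 0.0255
  h 0.004 tip r,ang [np.float64(74.5), np.float64(-0.0025), np.float64(103.5), np.float64(0.0041)] green minus pointer 0.0046
  h 0.008 tip r,ang [np.float64(73.4), np.float64(0.0189), np.float64(101.7), np.float64(0.0195)] green minus pointer -0.0168
psi 0.26 [ 0.655  -0.1582  0.1613  4.1798] rms 0.46
  h 0 tip r,ang [np.float64(75.6), np.float64(-0.0347), np.float64(105.3), np.float64(-0.0219)] green minus pointer 0.0257
  h 0.004 tip r,ang [np.float64(74.5), np.float64(-0.0136), np.float64(103.5), np.float64(-0.0068)] green minus pointer 0.0046
  h 0.008 tip r,ang [np.float64(73.5), np.float64(0.0082), np.float64(101.8), np.float64(0.0089)] green minus pointer -0.0172
```

Green is within about 0.02 rad of the pointer. I release, back off along the axis, and turn so the camera looks straight down over the pointer without parallax.

send_rows([
  [[0, 0, 0], [0, 0, 0], 30],
  [[0, 0, 0], [0, 0, 0], 50],
  [[0, 0, 0], [0, 0, 0], 70],
  [[0, 0, 0], [0, 0, 0], 85],
  [[0, 0, 0], [0, 0, 0], 85],
  [[0, 0, 0], [0, 0, 0], 85],
  [[0, 0, -15], [0, 0, 0], 85],
  [[0, 0, -40], [0, 0, 0], 85],
  [[0, 0, -70], [0, 0, 0], 85],
  [[0, 0, -95], [0, 0, 0], 85],
  [[0, 0, -115], [0, 0, 0], 85],
  [[0, 0, -115], [0, 0, 0], 85],
])

```text
clock: 6.43
eef_pos: [0.562, -0.1818, 0.346]
tool_rot: [0.773, 0.585, 0.224, 0.099]
ft_force: [0.7, 0.7, 0.7]
grip_width: 0.0851
```

send_rows([
  [[0, 0, 0], [0, 0, 0.1], 85],
  [[0, 0, 0], [0, 0, 0.2], 85],
  [[0, 0, 0], [0, 0, 0.3], 85],
  [[0, 0, 0], [0, 0, 0.4], 85],
  [[0, 0, 0], [0, 0, 0.5], 85],
  [[0, 0, 0], [0, 0, 0.6], 85],
  [[0, 0, 0], [0, 0, 0.7], 85],
  [[0, 0, 0], [0, 0, 0.8], 85],
  [[0, 0, 0], [0, 0, 0.9], 85],
  [[0, 0, 0], [0, 0, 1.0], 85],
  [[0, 0, 0], [0, 0, 1.05], 85],
  [[0, 0, 0], [0, 0, 1.05], 85],
])

```text
clock: 7.43
eef_pos: [0.562, -0.1816, 0.3446]
tool_rot: [0.962, 0.119, 0.243, -0.027]
ft_force: [0.6, 0.6, 0.1]
grip_width: 0.0852
```

```bash
python3 - <<'E'
from h import *
from workcell import camera
import cv2
im=camera("wrist")[:,:,::-1]; cv2.imwrite("pics/w4.png",cv2.resize(im,(784,588),interpolation=cv2.INTER_CUBIC))
print(readout.get_obs()["clock"],readout.get_obs()["joint_pos"].round(2))
E
```

```text
7.4833 [-0.43  0.16 -0.08  0.93  0.29  2.53]
```

View pics/w4.png

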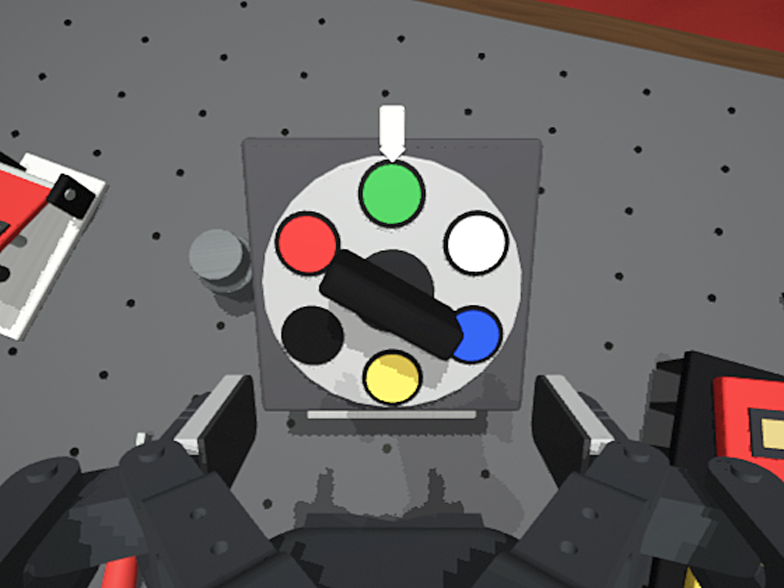

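From above, green (392,194), yellow (392,378) and the pointer tip (392,160) line up in one column, so green stands squarely at the pointer. Next is the pedal.

```bash
cat >> h.py <<'E'
def down(x,y,z,yaw=.33):
    return np.array([x,y,z]),Ro.from_matrix(np.c_[[-np.sin(yaw),np.cos(yaw),0],[np.cos(yaw),np.sin(yaw),0],[0,0,-1.]])
E
python3 -c "
from h import *
print(rel(*down(.58,.19,.30)))
print(rel(*down(.58,.19,.34)))"
```

```text
([74.8, -356.4, 88.4], [0.4124, -0.3694, -1.6167])
([93.7, -356.1, 53.2], [0.4124, -0.3694, -1.6167])
```

send_rows([
  [[6, -24, 3], [0.03, -0.026, -0.113], 85],
  [[12, -50, 6], [0.058, -0.052, -0.226], 60],
  [[19, -75, 9], [0.087, -0.078, -0.34], 40],
  [[25, -100, 12], [0.115, -0.103, -0.453], 20],
  [[32, -125, 15], [0.144, -0.129, -0.566], 0],
  [[39, -150, 19], [0.173, -0.155, -0.679], 0],
  [[46, -175, 23], [0.202, -0.181, -0.792], 0],
  [[52, -200, 27], [0.231, -0.207, -0.905], 0],
  [[59, -225, 31], [0.26, -0.233, -1.02], 0],
  [[66, -250, 35], [0.289, -0.258, -1.13], 0],
  [[72, -275, 39], [0.317, -0.284, -1.24], 0],
  [[80, -300, 43], [0.346, -0.31, -1.36], 0],
])

```text
clock: 8.48
eef_pos: [0.5771, 0.1327, 0.3422]
tool_rot: [0.678, 0.734, 0.043, -0.004]
ft_force: [0.6, 1.0, 0.2]
grip_width: 0.0
```

```bash
python3 -c "
from h import *
print(rel(*down(.58,.19,.32)))"
```

```text
([55.4, 6.0, 26.2], [0.0649, -0.0573, -0.2511])
```

send_rows([
  [[20, 2, 9], [0.022, -0.019, -0.084], 0],
  [[40, 4, 18], [0.043, -0.038, -0.167], 0],
  [[55, 6, 26], [0.065, -0.057, -0.251], 0],
  [[55, 6, 26], [0.065, -0.057, -0.251], 0],
  [[55, 6, 26], [0.065, -0.057, -0.251], 0],
])

```text
clock: 8.9
eef_pos: [0.5798, 0.1909, 0.3184]
tool_rot: [0.58, 0.814, -0.001, -0.001]
ft_force: [0.3, -0.6, 0.1]
grip_width: 0.0001
```

```bash
python3 - <<'E'
from h import *
from workcell import camera
import cv2
im=camera("wrist")[:,:,::-1]; cv2.imwrite("pics/w5.png",cv2.resize(im,(784,588),interpolation=cv2.INTER_CUBIC))
cal["wrist"]={a:np.array(b) for a,b in get_calibration("wrist").items()}
for X in ((.622,.218,.072),(.631,.211,.072)): print(proj("wrist",np.array(X))*1.4)
o=readout.get_obs();print(proj("wrist",o["eef_pos"]+[0,0,-.073])*1.4,o["eef_pos"])
E
```

```text
[[464.62934366 252.10201967]]
[[473.08914191 265.76832381]]
[[393.01537058 380.83528136]] [0.58001097 0.18989294 0.31932522]
```

View pics/w5.png

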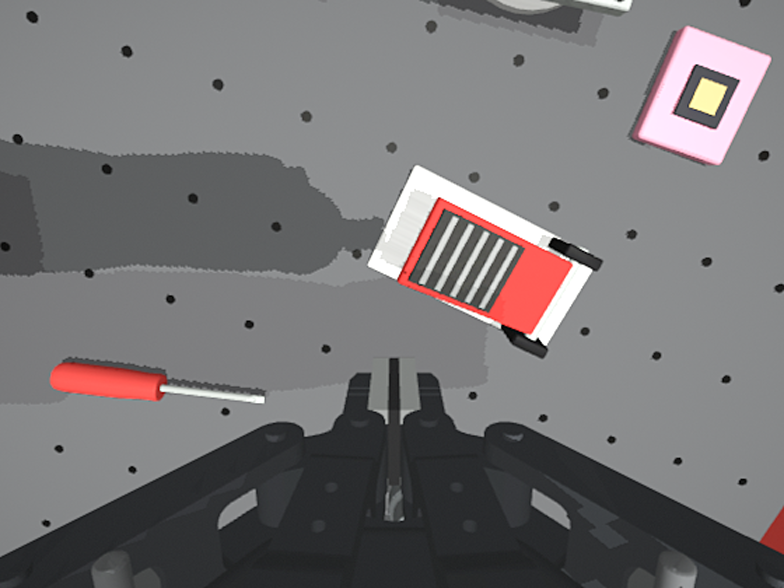

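```bash
python3 - <<'E'
from h import *
from workcell import bot
print(bot.tips_ahead)
cal["wrist"]={a:np.array(b) for a,b in get_calibration("wrist").items()}
c=[(447,208),(523,246),(485,310),(408,283)]
X=atz("wrist",np.mean(c,0)/1.4,.072); print(X)
for a,z in ((440,199),.08),((401,280),.08),((571,263),.04),((531,334),.04): print(atz("wrist",np.array(a)/1.4,z))
print(rel(*down(X[0],X[1],.175)))
E
```

```text
0.0726
[0.6251744  0.21198399 0.072     ]
[0.5926435  0.24617729 0.08      ]
[0.58645072 0.18703832 0.08      ]
[0.70788654 0.2326876  0.04      ]
[0.70204881 0.17019276 0.04      ]
([6.2, 50.0, 144.3], [-0.0011, -0.0001, 0.0005])
```

The pad is at about (0.622, 0.212). The corners give a 60 mm width and a 117 mm length, which matches the plate. I go to about 30 mm above it.

send_rows([
  [[3, 20, 20], [0, 0, 0], 0],
  [[6, 40, 50], [0, 0, 0], 0],
  [[7, 47, 85], [0, 0, 0], 0],
  [[7, 47, 115], [0, 0, 0], 0],
  [[7, 47, 135], [0, 0, 0], 0],
  [[7, 47, 144], [0, 0, 0], 0],
  [[7, 47, 144], [0, 0, 0], 0],
])

```text
clock: 9.53
eef_pos: [0.6209, 0.21, 0.173]
tool_rot: [0.582, 0.813, -0.002, -0.002]
ft_force: [0.3, 0.1, 0.3]
grip_width: 0.0001
```

```bash
python3 -c "
from h import *
print(rel(*down(.622,.212,.1216)),readout.get_obs()['ft_force'])"
```

```text
([1.5, 2.0, 51.3], [-0.0057, -0.0002, -0.0014]) [0.33570018 0.10270467 0.26513866]
```

send_rows([
  [[1, 2, 12], [0, 0, 0], 0],
  [[1, 2, 20], [0, 0, 0], 0],
  [[1, 2, 26], [0, 0, 0], 0],
  [[1, 2, 31], [0, 0, 0], 0],
  [[1, 2, 35], [0, 0, 0], 0],
  [[1, 2, 39], [0, 0, 0], 0],
  [[1, 2, 43], [0, 0, 0], 0],
  [[1, 2, 47], [0, 0, 0], 0],
])

```text
clock: 10.2
eef_pos: [0.6224, 0.212, 0.1273]
tool_rot: [0.582, 0.813, -0.001, -0.002]
ft_force: [-2.6, -0.4, 8.1]
grip_width: -0.0001
```

send_rows([
  [[0, 0, 3], [0, 0, 0], 0],
  [[0, 0, 5], [0, 0, 0], 0],
  [[0, 0, 6], [0, 0, 0], 0],
  [[0, 0, 6], [0, 0, 0], 0],
])

```text
clock: 10.53
eef_pos: [0.6222, 0.2123, 0.1229]
tool_rot: [0.582, 0.813, -0.001, -0.001]
ft_force: [-4.0, -0.2, 9.6]
grip_width: -0.0001
```

send_rows([
  [[0, 0, 2], [0, 0, 0], 0],
  [[0, 0, 3], [0, 0, 0], 0],
  [[0, 0, 4], [0, 0, 0], 0],
  [[0, 0, 4], [0, 0, 0], 0],
])

```text
clock: 10.87
eef_pos: [0.622, 0.2123, 0.1218]
tool_rot: [0.582, 0.814, -0.001, -0.001]
ft_force: [-5.5, -1.8, 13.3]
grip_width: -0.0001
```

send_rows([
  [[0, 0, 3], [0, 0, 0], 0],
  [[0, 0, 4], [0, 0, 0], 0],
  [[0, 0, 4], [0, 0, 0], 0],
  [[0, 0, 4], [0, 0, 0], 0],
])

```text
clock: 11.2
eef_pos: [0.6219, 0.2123, 0.1218]
tool_rot: [0.581, 0.814, 0.0, -0.0]
ft_force: [-7.6, -2.7, 17.6]
grip_width: -0.0002
```

The pedal is against its stop: z stays at 0.1218 while the force rises. I hold for 0.9 s more, then lift.

send_rows([
  [[0, 0, 4], [0, 0, 0], 0],
  [[0, 0, 4], [0, 0, 0], 0],
  [[0, 0, 4], [0, 0, 0], 0],
  [[0, 0, 4], [0, 0, 0], 0],
  [[0, 0, 4], [0, 0, 0], 0],
  [[0, 0, 4], [0, 0, 0], 0],
  [[0, 0, 4], [0, 0, 0], 0],
  [[0, 0, 4], [0, 0, 0], 0],
  [[0, 0, 4], [0, 0, 0], 0],
  [[0, 0, 4], [0, 0, 0], 0],
  [[0, 0, 4], [0, 0, 0], 0],
])

```text
clock: 12.12
eef_pos: [0.6217, 0.2123, 0.1218]
tool_rot: [0.581, 0.814, 0.001, 0.0]
ft_force: [-7.2, -3.2, 17.6]
grip_width: -0.0002
```

send_rows([
  [[0, 0, -4], [0, 0, 0], 0],
  [[0, 0, -8], [0, 0, 0], 0],
  [[0, 0, -13], [0, 0, 0], 0],
  [[0, 0, -18], [0, 0, 0], 0],
  [[0, 0, -24], [0, 0, 0], 0],
  [[0, 0, -32], [0, 0, 0], 0],
  [[0, 0, -50], [0, 0, 0], 0],
  [[0, 0, -80], [0, 0, 0], 0],
  [[0, -30, -115], [0, 0, 0], 0],
  [[0, -60, -150], [0, 0, 0], 0],
  [[0, -90, -170], [0, 0, 0], 0],
  [[0, -90, -170], [0, 0, 0], 0],
])

```text
clock: 13.12
eef_pos: [0.5332, 0.1823, 0.2972]
tool_rot: [0.581, 0.814, 0.003, 0.001]
ft_force: [0.5, 0.2, 0.6]
grip_width: -0.0
```

```bash
python3 - <<'E'
from workcell import camera,readout
import cv2,numpy as np
t=camera("top")[:,:,::-1]; s=camera("side")[:,:,::-1]
def crop(im,x0,y0,w,h,k): return cv2.resize(im[y0:y0+h,x0:x0+w],None,fx=k,fy=k,interpolation=cv2.INTER_CUBIC)
a=crop(t,300,135,100,75,4); b=crop(t,100,130,210,158,400/210)
c=crop(s,225,140,100,75,4); d=crop(s,200,270,100,75,4)
b=cv2.resize(b,(400,300))
cv2.imwrite("pics/end.png",np.vstack([np.hstack([a,b]),np.hstack([c,d])]))
print(readout.get_obs()["clock"],readout.get_obs()["ft_force"])
E
```

```text
13.2167 [1.19225503 0.52808962 0.07934169]
```

View pics/end.png

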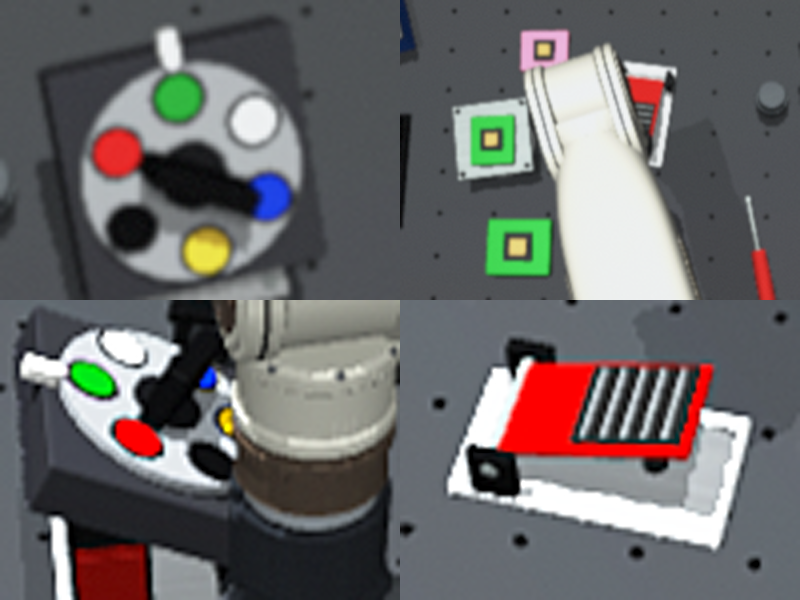

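Green is still at the pointer, the pedal is back up at its rest position, and nothing else I can see has moved. I hand in the job.

```bash
python3 -c "
from workcell import order
print(order.job_done())"
```

```text
the job is handed in; nothing more can be done
None
```

The carrier on the stage is green, so I turned the wheel clockwise by its bar grip, about 0.83 rad (from 5.02 to 4.19). I let go, then pressed the red pedal to its stop, held it there over 0.9 s and released it. The job was handed in at about 13.2 s.

- **Wheel:** With the gripper off the wheel, the wrist camera over the pointer showed the tip, green and yellow all in one pixel column (392). In the last pictures green is still at the pointer. The blank black position never went past it.
- **Pedal:** At the stop the tool height stayed at 0.1218 m while the upward force rose from 13.3 to 17.6 N. After release the pedal was back at its rest position in the side view.
- **Other things:** The stage carrier, barrel and screwdriver looked undisturbed in the last crops. The carriers on the rack were not in those crops, and the arm never worked at the rack.
- **Disagreement:** The fixed cameras placed the wheel 5 to 8 mm away from where the wrist camera did. I used the wrist camera, and the low forces while turning (under 3 N) fit that choice.

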